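# Read the code plate inside the axle housing

## Robot

A 6-joint arm with a two-finger parallel gripper is mounted at the origin on the work surface. World frame = base frame: x ahead of the robot, y to its left, z up, the work surface at z = 0. Lengths are in mm, angles in rad, forces in N, time in s.
With the tool pointing down it reaches from about 250 to 725 mm from the base axis. Payload 9.7 kg.
Tool frame: the origin (TCP) lies midway between the tips of the shut fingers; the grasp point (between the pads) lies 19 mm behind it; z points along the fingers, y is the line along which they close (so a half turn about z gives the same grasp; the last joint's range is limited). The gripper opens to 85 mm and grips with 20 to 120 N. Pads are 22 mm wide; open, the fingers measure 114 mm over their backs; the gripper's body (76 mm by 85 mm) begins 54 mm behind the grasp point. The pads swing forward as they close: fully open they stand 13 mm farther back than shut.
Start: joints at [-1.122, 0.087, 0.176, 1.66, 0, 1.571], TCP at [238.634, -495.531, 231.284] pointing down, gripper open.
Joint ranges: [-3.13, 3.13], [-0.85, 1.81], [-1.15, 1.24], [-2.2, 2.28], [-1.44, 1.52], [-3.14, 3.14]. Speed limits (rad/s): [2.22, 2.22, 2.57, 3.14, 3.14, 3.14].

## Interface

Orientations are given as a unit quaternion [w, x, y, z].
In Python, from plant import manip, cams, ticket gives the robot as it stands. The module is installed in compiled form; this text tells all that it offers.
- The arm moves only by the tool play_rows, never from a script. Its argument "rows" is a list of rows, each a list of 3 entries, a list of its own where there are three numbers: the opening, from 0 (shut) to 1 (fully open), then the shift along the tool's x, y, z in mm, then the turn, a rotation vector about the tool's x, y, z in degrees. A call has 1 to 5 rows; each row shifts and turns the commanded pose from where the row before left it, along the tool's axes as they then stand; what a row does not reach is not made up. A row lasts 1/12 s, in which the tool goes at most 41.7 mm and 7.16 degrees, less where a joint would pass 70% of its speed; a pose out of reach is approached as far as the arm can. A call with a gripper value outside its range is refused whole. The fingers move at their own pace and stop on an object; the grip force is fixed at half the most. Time passes only in rows, so rows that do not move let the fingers close. It gives the time, the measured TCP pose, the force, the opening and the grip force at its end, in the units of the state.
- manip.read_state(): the state, without advancing time (a new reading comes with each control period).
- cams.read_camera(name): name is "scene" or "top" or "wrist"; returns (picture, depth): 420x560x3 uint8, red, green, blue; 420x560 float32, mm along the optical axis (not along the pixel's ray), 0 where there is no reading.
- cams.camera_params(name): a dict with "mtx" (3x3 intrinsics, pixels), "view" (4x4, takes a point from world to camera coordinates). Camera axes: x right, y up, looking along -z (the intrinsics and any distortion apply to the point x, -y, -z); pixel columns grow to the right and rows downward; lengths in mm; the calibration is good to about 2 mm. A picture is of the moment at which its call begins: read the wrist's pose just before it. camera_params takes no time and is no camera call; for the wrist camera it gives the pose at the moment of the call.
- ticket.hand_in(): hands the job in; it is judged then, once.
The state is a dict: "t": time; "q": joint angles; "joint_velocities": joint speeds; "effort": joint torques, N m; "position": TCP position; "eef_rot": TCP orientation; "wrist_force": force on the tool from outside, world axes, zero at the start; "wrist_torque": the same for the moment, N m; "grip_width": finger opening in mm; "grip_force": force on a finger pad.
Only numpy, scipy, OpenCV 4.12 (cv2) and the standard library are available. Lean on these libraries where they do the work, as an engineer would, in place of code of your own. Each camera call takes 0.05 s, during which the arm holds its last target. There are 200 camera calls.

## Task

Take the orange and black hand-held code reader out of its dock and read the code plate inside the open axle housing on the blue stand: point the reader squarely at the middle of the plate with its window about 80 mm away, and hold it still there for two seconds without touching the housing or its stand. Then stand the reader back in its dock, window down, setting it down rather than dropping it, and let go. Leave the other things on the bench alone.

Things in the scene. Friction and masses are not known exactly. Their poses are not given: they have to be found in the camera images.
- reader: The hand-held code reader, 0.15 to 0.31 kg, like a stubby torch 136 mm long, standing window down in its dock. Origin: centre of the window; z axis from the window towards the handle's end, so it looks along -z. Its turn about z does not matter for reading or for the dock
- reader_mid (a point): Middle of the reader, on its axis, 68 mm above the window; axes as the reader's. Below it the round orange head: 52 mm across up to 40 mm above the window, tapering to 34 mm at 64 mm. From 64 to 136 mm the black handle with flat sides, 36 mm along x and 30 mm along y: grip it across y, about 105 mm above the window
- reader_window (a point): Centre of the reader's window, at the flat lower end of the orange head; axes as the reader's
- reader_focus (a point): The reader's focus: the point 80 mm straight out of the window (reader -z), which must be brought to the middle of the code plate; axes as the reader's
- code_plate (a point): Centre of the face of the code plate, a white 36 mm square with a black checkered code, on the floor of the black bell-shaped axle housing, about 135 mm above the bench. z axis: straight out of the plate through the housing's mouth, leaning 26 to 38 degrees from vertical, towards the robot or up to 28 degrees to either side of that
- mouth (a point): Centre of the housing's mouth, 40 mm straight out from the code plate; same axes. The mouth is a bright flange, 230 mm outer and 174 mm inner diameter; at 80 mm from the plate the reader's window is thus 40 mm outside the mouth
- dock_floor (a point): Centre of the dock's floor, 12 mm above the bench, z up. The dock is fixed: a black disc 116 mm across with a grey rim, 67 mm inside diameter, standing 13 mm above the floor; the 52 mm reader head stands inside it with 7 mm to spare all round. It stands on the left or the right of the bench; an aluminium tray of bolts, 110 mm square, stands on the other side
- bearing: Bystander: steel bearing, 72 mm across, 20 mm high; origin under its centre
- flange: Bystander: dark steel companion flange, 96 mm across, 45 mm high; origin under its centre
- wrench: Bystander: wrench lying on the bench
- screwdriver: Bystander: screwdriver lying on the bench
- grease: Bystander: jar with red cap, 64 mm across, 75 mm high; origin under its centre
- spray: Bystander: green spray can with red cap, 60 mm across, 200 mm high; origin under its centre
- stand: The fixed stand that carries the axle housing: steel base plate 160 x 310 mm with two blue cheeks up to 160 mm high, 137 mm either side of its middle. The housing hangs between them on a stiff pivot 140 mm above the bench. Origin under the centre of the base plate
Things that resemble listed ones, but are neither listed nor needed, are in the scene too. What is shaped like the part that bears dock_floor but red is not meant. Of the things that look like the reader, the smaller one is meant.

How it is judged:
By the outcome, as a careful person would: the job done as asked, in the order asked, and still so for the second after the job is handed in, with the robot touching nothing.
It also fails if it takes over 51 s, if anything falls off the work surface, if the arm or the gripper's body presses on something with over 40 N, if the wrist force passes 120 N, or if a joint passes its speed limit or range.

## Working session

There is one attempt and no reset: what is moved stays moved. The work goes in short steps, Python scripts to look and compute and a tool call to move; the robot and the scene stay as the last step left them, time stands still between calls to the robot, and variables do not carry over. Pictures are saved under pics/ and viewed, at most 10 in all, crops included, and the job is handed in when it is done.

Besides the shell and the picture viewer there is one more tool, called as name(argument=value, ...), one argument or row to a line, values as JSON. play_rows: Moves the arm, as the interface text tells. Its arguments: {"type":"object","properties":{"rows":{"type":"array","items":{"type":"array"}}},"required":["rows"]}

```bash
mkdir -p pics
cat > h.py <<'E'
import numpy as np, cv2
from plant import manip, cams, ticket
def grab(n):
    p=cams.camera_params(n); im,d=cams.read_camera(n); return im,d,np.array(p['mtx']),np.array(p['view'])
def pts(d,K,V,uv):
    uv=np.asarray(uv,float).reshape(-1,2); z=d[uv[:,1].astype(int),uv[:,0].astype(int)]
    c=np.c_[(uv[:,0]-K[0,2])/K[0,0]*z,-(uv[:,1]-K[1,2])/K[1,1]*z,-z,np.ones(len(z))]
    return (np.linalg.inv(V)@c.T).T[:,:3]
def R(q):
    from scipy.spatial.transform import Rotation as Ro
    return Ro.from_quat([q[1],q[2],q[3],q[0]])
E
python3 - <<'E'
from h import *
ims=[]
for n in('scene','top'):
    im,d,K,V=grab(n); np.savez(n,im=im,d=d,K=K,V=V); cv2.imwrite(f'pics/{n}.png',im[...,::-1])
    print(n,K.round(1).tolist(),np.linalg.inv(V).round(2).tolist(),(d==0).mean())
print(manip.read_state())
print(cams.camera_params('top').keys())
E
```

```text
scene [[400.9, 0.0, 276.6], [0.0, 400.9, 209.4], [0.0, 0.0, 1.0]] [[-0.87, -0.35, 0.34, 830.49], [0.49, -0.62, 0.61, 542.91], [0.0, 0.7, 0.71, 759.37], [0.0, 0.0, 0.0, 1.0]] 0.004026360544217687
top [[457.6, 0.0, 274.7], [0.0, 457.6, 210.5], [0.0, 0.0, 1.0]] [[0.02, 1.0, -0.09, 393.04], [-1.0, 0.02, 0.01, 1.06], [0.01, 0.09, 1.0, 1165.42], [0.0, 0.0, 0.0, 1.0]] 0.003907312925170068
{'t': 0.1, 'q': array([-1.12198601e+00,  8.74164862e-02,  1.75242437e-01,  1.65981489e+00,
       -3.11447371e-06,  1.57079676e+00]), 'joint_velocities': array([ 0.00068879, -0.00161726,  0.00164419, -0.00227333,  0.00026856,
        0.00125237]), 'effort': array([ 2.39425593e-03, -5.21563232e+01,  4.65652835e+01,  1.60578807e-02,
        8.37754715e-05, -1.37777337e-05]), 'position': array([ 238.55363583, -495.34937808,  230.66261303]), 'eef_rot': array([-5.81008087e-04,  9.74926523e-01,  2.22526223e-01, -1.34212195e-04]), 'wrist_force': array([ 0.26988988, -0.74539725, -0.22109292]), 'wrist_torque': array([ 0.04751117,  0.01601463, -0.00419711]), 'grip_force': 0.0, 'grip_width': 85.26827079500615}
dict_keys(['mtx', 'view'])
```

View pics/scene.png

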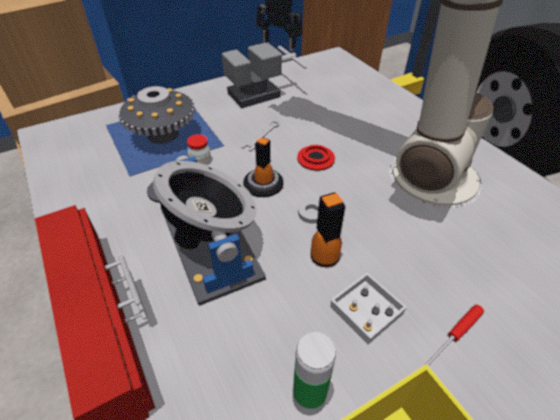

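View pics/top.png

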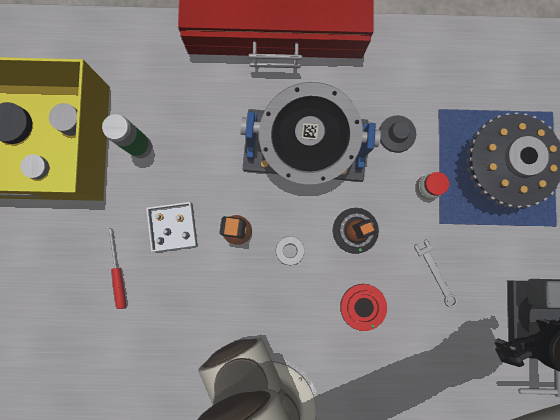

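The scene shows two reader look-alikes: one in the black dock (scene 263,165; top 360,230), and a bigger one free-standing by the tray (scene 328,230; top 235,230). There is also a red dock decoy (top 363,307). I choose the docked, smaller one. The code plate is at top (310,131).

Run:
```python
from h import *
def ld(n):
    f=np.load(n+'.npz'); return f['im'],f['d'],f['K'],f['V']
im,d,K,V=ld('top')
vv,uu=np.mgrid[0:420,0:560]; allp=pts(d,K,V,np.c_[uu.ravel(),vv.ravel()]).reshape(420,560,3)
hsv=cv2.cvtColor(im,cv2.COLOR_RGB2HSV)
# orange tops
om=cv2.inRange(hsv,(5,120,120),(20,255,255))
for (u,v) in((360,230),(235,230)):
    w=allp[v-28:v+28,u-28:u+28]; print('maxz',np.percentile(w[...,2],99.5))
    m=np.zeros((420,560),np.uint8); m[v-28:v+28,u-28:u+28]=1
    zt=w[...,2].max()
    top=(m>0)&(allp[...,2]>zt-8)
    ys,xs=np.nonzero(top); r=cv2.minAreaRect(np.c_[xs,ys].astype(np.float32))
    c=allp[top].mean(0); print('top',c.round(1),r,len(xs))
    b=cv2.boxPoints(r); rr=cv2.minAreaRect(allp[top][:,:2].astype(np.float32)); print('world rect',rr)
# bench plane check
print('bench',[allp[v,u].round(1).tolist() for u,v in((300,280),(200,300),(420,220))])
# dock ring: points at z 18..32 near
m=np.zeros((420,560),bool); m[200:262,325:392]=1
for a,b in((6,16),(20,30)):
    q=allp[m&(allp[...,2]>a)&(allp[...,2]<b)]; print('dock band',a,len(q),cv2.minEnclosingCircle(q[:,:2].astype(np.float32)))
# plate
s=im[115:147,295:327]; pm=np.zeros((420,560),bool); pm[122:140,301:319]=1
q=allp[pm]; print('plate',q.mean(0).round(1), np.median(q,0))
white=(hsv[...,2]>170)&(hsv[...,1]<60); w2=white.copy(); w2[:]=0; w2[112:150,290:330]=white[112:150,290:330]
ys,xs=np.nonzero(w2); print('white rect',cv2.minAreaRect(np.c_[xs,ys].astype(np.float32)))
def plane(q):
    for _ in range(8):
        c=q.mean(0); n=np.linalg.svd(q-c,full_matrices=False)[2][2]; n*=np.sign(n[2]); e=(q-c)@n; q=q[abs(e)<max(2*e.std(),1.5)]
    return c,n,e.std(),len(q)
print('plateplane',plane(q))
# flange: project guess; annulus pixels
c0=np.median(q,0); 
for it in range(4):
    n=np.array([-.5,0,.85]) if it==0 else n
    n/=np.linalg.norm(n)
    rel=allp-c0; h=rel@n; rad=np.linalg.norm(rel-h[...,None]*n,axis=-1)
    sel=(rad>90)&(rad<112)&(abs(h-40)<(25 if it<1 else 8))
    c,n,sd,k=plane(allp[sel]); print('flange n',n.round(3),'tilt',np.degrees(np.arccos(n[2])),'az',np.degrees(np.arctan2(n[1],n[0])),sd,k,'h',(c-c0)@n)
# crop
ims,ds,Ks,Vs=ld('scene')
a=cv2.resize(im[190:265,300:420],None,fx=4,fy=4); b=cv2.resize(ims[125:200,215:335],None,fx=4,fy=4)
cv2.imwrite('pics/crop.png',np.vstack([a,b])[:600,:,::-1])
```

```text
maxz 153.09843747432745
top [3.9300e+02 1.1000e+00 1.1654e+03] ((356.8663024902344, 229.34608459472656), (34.156959533691406, 58.76069641113281), 39.559669494628906) 13
world rect ((393.04498291015625, 1.0556399822235107), (0.0, 0.0), 0.0)
maxz 192.6134645312695
top [3.9300e+02 1.1000e+00 1.1654e+03] ((233.96865844726562, 228.26089477539062), (44.70569610595703, 61.25408172607422), 11.821486473083496) 12
world rect ((393.04498291015625, 1.0556399822235107), (0.0, 0.0), 0.0)
bench [[318.6, -75.8, 0.8], [264.0, 173.8, 3.9], [477.0, -379.6, 3.1]]
dock band 6 850 ((444.6990051269531, -220.2002410888672), 85.72266387939453)
dock band 20 282 ((447.6402587890625, -213.05978393554688), 42.29859161376953)
plate [666.6 -82.6 139.5] [668.45167694 -82.93937767 133.65150402]
white rect ((309.4764709472656, 130.80587768554688), (15.032514572143555, 14.725728988647461), 4.398705005645752)
plateplane (array([666.6143428 , -82.57772633, 139.54891392]), array([ 0.95104219, -0.1635839 ,  0.26221948]), np.float64(11.661263825020885), 324)
flange n [-0.482  0.033  0.876] tilt 28.883397699119342 az 176.02570774197048 1.289667532506538 2351 h 40.01492757015009
flange n [-0.482  0.034  0.876] tilt 28.874235304088565 az 175.9985958437268 1.2731124972901045 2346 h 40.01780583359901
flange n [-0.482  0.034  0.876] tilt 28.874235304088565 az 175.9985958437268 1.2731124972901045 2346 h 40.01780583359901
flange n [-0.482  0.034  0.876] tilt 28.874235304088565 az 175.9985958437268 1.2731124972901045 2346 h 40.01780583359901
```

View pics/crop.png

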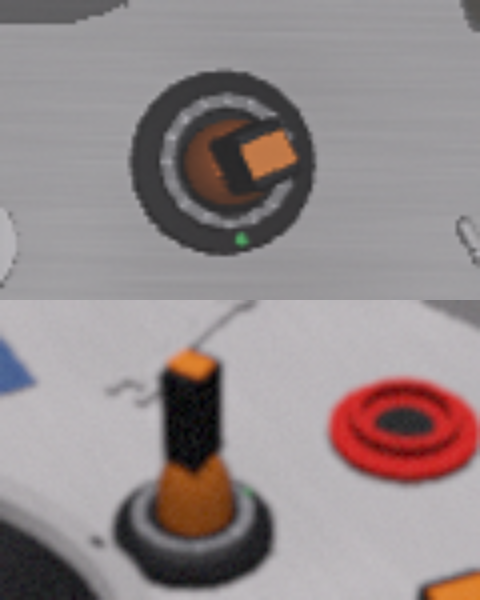

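The crop confirms that the chosen reader stands upright in the black dock with a green LED. Its orange handle end is at about top (367,228).

```bash
cat >> h.py <<'E'
def ray(K,V,uv,z):
    C=np.linalg.inv(V); o=C[:3,3]; r=C[:3,:3]@np.array([(uv[0]-K[0,2])/K[0,0],-(uv[1]-K[1,2])/K[1,1],-1]); return o+r*(z-o[2])/r[2]
def tool(p):
    s=manip.read_state(); return R(s['eef_rot']).inv().apply(np.asarray(p)-s['position'])
E
python3 - <<'E'
from h import *
for n in ('top','scene'):
    f=np.load(n+'.npz'); im,d,K,V=f['im'],f['d'],f['K'],f['V']
    hsv=cv2.cvtColor(im,cv2.COLOR_RGB2HSV)
    x0,y0,x1,y1=(325,195,392,262) if n=='top' else (235,130,295,200)
    sub=np.zeros(im.shape[:2],np.uint8); sub[y0:y1,x0:x1]=1
    o=cv2.inRange(hsv,(5,120,170),(22,255,255))*sub
    k,l,st,ce=cv2.connectedComponentsWithStats(o)
    for i in range(1,k):
        if st[i,4]>15:
            r=cv2.minAreaRect(np.argwhere(l==i)[:,::-1].astype(np.float32)); print(n,st[i],ce[i],r,ray(K,V,ce[i],148).round(1))
    if n=='top':
        dk=((hsv[...,2]<110)&(sub>0)).astype(np.uint8)
        cs=max(cv2.findContours(dk,0,2)[0],key=cv2.contourArea); c,r=cv2.minEnclosingCircle(cs); e=cv2.fitEllipse(cs)
        print('disc',c,r,e,ray(K,V,c,14).round(1),ray(K,V,e[0],14).round(1))
        print('plate',ray(K,V,(309.48,130.8),135).round(1))
s=manip.read_state(); print(R(s['eef_rot']).as_matrix().round(3).tolist())
C=np.linalg.inv(cams.camera_params('wrist')['view']); print(R(s['eef_rot']).inv().apply(C[:3,3]-s['position']),(R(s['eef_rot']).inv().as_matrix()@C[:3,:3]).round(2))
print(tool([440,-215,240]))
E
```

```text
top [361 223  13  11  94] [366.55319149 227.96808511] ((366.50006103515625, 228.0000457763672), (8.497057914733887, 10.733125686645508), 63.43495178222656) [ 446.1 -212.5  148. ]
disc (355.1161193847656, 230.29649353027344) 23.332202911376953 ((355.086181640625, 230.3116912841797), (45.29801559448242, 45.52586364746094), 85.26939392089844) [ 446.5 -211.8   14. ] [ 446.5 -211.7   14. ]
plate [667.1 -83.  135. ]
scene [258 138  10   6  44] [262.61363636 140.40909091] ((262.5, 140.5), (5.0, 9.0), 90.0) [ 444.3 -213.2  148. ]
[[0.901, 0.434, -0.001], [0.434, -0.901, 0.001], [-0.0, -0.001, -1.0]]
[  83.84755602    0.28715796 -142.45016592] [[-0.    0.95  0.32]
 [ 1.    0.    0.  ]
 [ 0.    0.32 -0.95]]
[ 303.13771609 -165.1894651    -9.14133083]
```

play_rows(
  rows=[
    [1, [30, -16.5, -1], [0, 0, 0]],
    [1, [30, -16.5, -1], [0, 0, 0]],
    [1, [30, -16.5, -1], [0, 0, 0]],
    [1, [30, -16.5, -1], [0, 0, 0]],
    [1, [30, -16.5, -1], [0, 0, 0]],
  ],
)

```text
t: 0.52
position: [338.5, -354.7, 236.0]
eef_rot: [-0.0, 0.975, 0.222, -0.0]
wrist_force: [-0.0, -0.9, 0.3]
grip_width: 85.7
grip_force: 0.0
```

play_rows(
  rows=[
    [1, [30, -16.5, -1], [0, 0, 0]],
    [1, [30, -16.5, -1], [0, 0, 0]],
    [1, [30, -16.5, -1], [0, 0, 0]],
    [1, [30, -16.5, -1], [0, 0, 0]],
    [1, [30, -16.5, -1], [0, 0, 0]],
  ],
)

```text
t: 0.93
position: [437.9, -215.1, 241.1]
eef_rot: [-0.0, 0.975, 0.223, -0.0]
wrist_force: [0.8, -1.1, 1.5]
grip_width: 85.5
grip_force: 0.0
```

play_rows(
  rows=[
    [1, [0, 0, 0], [0, 0, -7]],
    [1, [0, 0, 0], [0, 0, -7]],
    [1, [0, 0, 0], [0, 0, -7]],
    [1, [0, 0, 0], [0, 0, -7]],
    [1, [0, 0, 0], [0, 0, -7]],
  ],
)

```text
t: 1.35
position: [437.3, -216.5, 240.9]
eef_rot: [-0.0, 0.861, 0.508, -0.0]
wrist_force: [-0.4, -0.0, -0.0]
grip_width: 85.5
grip_force: 0.0
```

play_rows(
  rows=[
    [1, [0, 0, 0], [0, 0, -7]],
    [1, [0, 0, 0], [0, 0, -7]],
    [1, [0, 0, 0], [0, 0, -7]],
    [1, [0, 0, 0], [0, 0, -7]],
    [1, [0, 0, 0], [0, 0, -7]],
  ],
)

```text
t: 1.77
position: [437.2, -216.6, 240.9]
eef_rot: [-0.0, 0.669, 0.744, -0.0]
wrist_force: [-0.2, -0.1, 0.0]
grip_width: 85.3
grip_force: 0.0
```

play_rows(
  rows=[
    [1, [0, 0, 0], [0, 0, -7]],
    [1, [0, 0, 0], [0, 0, -7]],
    [1, [0, 0, 0], [0, 0, -6]],
    [1, [0, 0, 0], [0, 0, 0]],
    [1, [0, 0, 0], [0, 0, 0]],
  ],
)

```text
t: 2.18
position: [437.3, -216.7, 241.0]
eef_rot: [-0.0, 0.533, 0.846, -0.0]
wrist_force: [-0.1, -1.0, 0.6]
grip_width: 85.2
grip_force: 0.0
```

Run:
```python
from h import *
s=manip.read_state(); print(s['t'],s['q'].round(3),s['position'].round(1)); print(R(s['eef_rot']).as_matrix().round(3).tolist())
im,d,K,V=grab('wrist'); np.savez('w1',im=im,d=d,K=K,V=V); cv2.imwrite('pics/w1.png',im[...,::-1])
c=(V@np.array([446,-212.5,148,1]))[:3]; print('expect px',K@np.array([c[0],-c[1],-c[2]])/-c[2])
```

```text
2.1833 [-0.46  -0.057  0.049  1.678 -0.     0.665] [ 437.3 -216.7  241. ]
[[-0.431, 0.902, -0.0], [0.902, 0.431, 0.0], [0.0, -0.0, -1.0]]
expect px [296.16414362 213.69884042   1.        ]
```

View pics/w1.png

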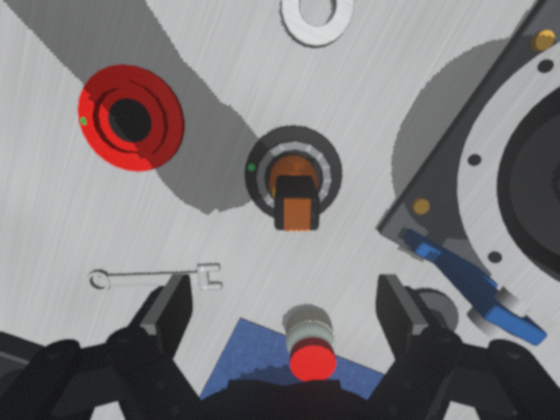

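The wrist view shows the reader's orange end at (297,213), where it was expected, with the handle's flats parallel to the fingers. The dock ring centre is at about (293,172), and the path is clear.

Run:
```python
from h import *
f=np.load('w1.npz'); im,d,K,V=f['im'],f['d'],f['K'],f['V']
hsv=cv2.cvtColor(im,cv2.COLOR_RGB2HSV); sub=np.zeros(im.shape[:2],np.uint8); sub[190:240,265:330]=1
o=cv2.inRange(hsv,(5,120,120),(22,255,255))*sub
k,l,st,ce=cv2.connectedComponentsWithStats(o); i=1+st[1:,4].argmax(); print(st[i],ce[i])
p=ray(K,V,ce[i],148); print('top',p.round(1))
r=cv2.minAreaRect(np.argwhere(l==i)[:,::-1].astype(np.float32)); b=cv2.boxPoints(r); B=np.array([ray(K,V,x,148) for x in b]); print(r,np.linalg.norm(np.diff(B,axis=0),axis=1))
bb=np.argwhere((hsv[...,2]<45)&(sub>0)); print('dark cols',np.percentile(bb[:,1],[1,99]))
sub[:]=0; sub[115:225,235:350]=1
dk=((hsv[...,2]<100)&(sub>0)).astype(np.uint8); g=cv2.inRange(hsv,(50,80,40),(80,255,255))
cs=max(cv2.findContours(dk,0,2)[0],key=cv2.contourArea); W=np.array([ray(K,V,x[0],14)[:2] for x in cs]); 
W=W[cs[:,0,1]<175]  # far half, handle not overlapping
A=np.c_[2*W,np.ones(len(W))]; x=np.linalg.lstsq(A,(W**2).sum(1),rcond=None)[0]; print('disc',x[:2],np.sqrt(x[2]+x[:2]@x[:2]))
print('shift',tool([p[0],p[1],96]).round(1))
```

```text
[284 199  26  32 807] [296.53159851 214.13878563]
top [ 446.4 -212.7  148. ]
((296.5, 214.5), (31.0, 25.0), 90.0) [19.01684215 25.46598772 19.65390966]
dark cols [277.   311.58]
disc [ 446.56107941 -213.19275854] 56.47624993147628
shift [ -0.4  10.  145.1]
```

play_rows(
  rows=[
    [1, [0, 10, 10], [0, 0, 0]],
    [1, [0, 0, 25], [0, 0, 0]],
    [1, [0, 0, 25], [0, 0, 0]],
    [1, [0, 0, 25], [0, 0, 0]],
    [1, [0, 0, 20], [0, 0, 0]],
  ],
)

```text
t: 2.65
position: [446.2, -211.7, 133.4]
eef_rot: [-0.001, 0.533, 0.846, -0.0]
wrist_force: [-0.0, -0.1, -0.6]
grip_width: 85.5
grip_force: 0.0
```

play_rows(
  rows=[
    [1, [0, 0, 20], [0, 0, 0]],
    [1, [0, 0, 12], [0, 0, 0]],
    [1, [0, 0, 8], [0, 0, 0]],
    [1, [0, 0, 0], [0, 0, 0]],
    [1, [0, 0, 0], [0, 0, 0]],
  ],
)

```text
t: 3.07
position: [446.6, -212.3, 96.6]
eef_rot: [0.0, 0.532, 0.847, 0.0]
wrist_force: [1.5, 0.2, -0.1]
grip_width: 85.4
grip_force: 0.0
```

play_rows(
  rows=[
    [0.5, [0, 0, 0], [0, 0, 0]],
    [0.4, [0, 0, 0], [0, 0, 0]],
    [0.35, [0, 0, 0], [0, 0, 0]],
    [0.3, [0, 0, 0], [0, 0, 0]],
    [0.2, [0, 0, 0], [0, 0, 0]],
  ],
)

```text
t: 3.48
position: [446.6, -212.6, 97.0]
eef_rot: [0.001, 0.532, 0.847, 0.0]
wrist_force: [-1.3, -1.2, 7.0]
grip_width: 35.4
grip_force: 60.8
```

play_rows(
  rows=[
    [0.1, [0, 0, 0], [0, 0, 0]],
    [0, [0, 0, 0], [0, 0, 0]],
    [0, [0, 0, 0], [0, 0, 0]],
    [0, [0, 0, 0], [0, 0, 0]],
    [0, [0, 0, 0], [0, 0, 0]],
  ],
)

```text
t: 3.9
position: [446.6, -212.6, 97.0]
eef_rot: [0.001, 0.532, 0.847, 0.0]
wrist_force: [-0.6, 0.0, 5.6]
grip_width: 35.5
grip_force: 60.5
```

Run:
```python
from h import *
s=manip.read_state(); print(s['wrist_force'],s['wrist_torque'],s['grip_width'])
im,d,K,V=grab('wrist'); im2,_,_,_=grab('scene')
a=cv2.resize(im[130:420,130:470],(480,410)); b=cv2.resize(im2[90:210,200:320],(410,410),interpolation=cv2.INTER_CUBIC)
cv2.imwrite('pics/w2.png',np.hstack([a,b])[:,:800,::-1])
```

```text
[-6.36874205e-01  3.09666469e-03  5.58436722e+00] [-0.01780636  0.07102048 -0.05206123] 35.47200296153143
```

View pics/w2.png

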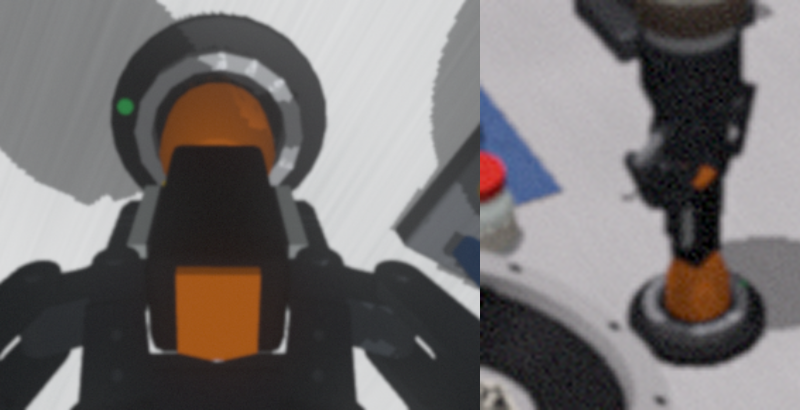

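The pads lie flat on the handle's sides and the grip is centred, with the head upright in the ring. I'll lift.

play_rows(
  rows=[
    [0, [0, 0, -4], [0, 0, 0]],
    [0, [0, 0, -10], [0, 0, 0]],
    [0, [0, 0, -20], [0, 0, 0]],
    [0, [0, 0, -25], [0, 0, 0]],
    [0, [0, 0, -30], [0, 0, 0]],
  ],
)

```text
t: 4.42
position: [445.6, -212.0, 185.6]
eef_rot: [-0.001, 0.532, 0.847, -0.0]
wrist_force: [0.4, -0.9, -1.8]
grip_width: 35.3
grip_force: 60.0
```

play_rows(
  rows=[
    [0, [0, 0, -30], [0, 0, 0]],
    [0, [0, 0, -30], [0, 0, 0]],
    [0, [0, 0, -20], [0, 0, 0]],
    [0, [0, 0, -10], [0, 0, 0]],
    [0, [0, 0, 0], [0, 0, 0]],
  ],
)

```text
t: 4.83
position: [446.9, -212.6, 278.3]
eef_rot: [0.002, 0.532, 0.847, 0.0]
wrist_force: [1.2, 0.3, -1.6]
grip_width: 35.3
grip_force: 60.1
```

```bash
cat > plan.py <<'E'
from h import *
from scipy.spatial.transform import Rotation as Ro
P=np.array([667.5,-83,135]); n=np.array([-.482,.034,.876]); n/=np.linalg.norm(n)
L=165   # TCP to plate along axis (85+80)
s=manip.read_state(); r=R(s['eef_rot']); z=r.apply([0,0,1])
ax=np.cross(z,-n); a=np.arcsin(min(1,np.linalg.norm(ax))); rv=ax/(np.linalg.norm(ax)+1e-12)*a
T=P+n*L
print('t',s['t'],'pos',s['position'].round(1),'q',s['q'].round(2),'F',s['wrist_force'].round(1),'w',s['grip_width'])
print('turn deg tool',np.degrees(r.inv().apply(rv)).round(1),'target',T.round(1),'shift now',r.inv().apply(T-s['position']).round(1))
E
python3 plan.py
```

```text
t 4.8333 pos [ 446.9 -212.6  278.3] q [-0.44 -0.03  0.15  1.75  0.    0.68] F [ 1.2  0.3 -1.6] w 35.33170614540961
turn deg tool [-24.9 -14.2   0. ] target [588.  -77.4 279.5] shift now [ 60.6 185.8  -0.9]
```

play_rows(
  rows=[
    [0, [5, 15, -4], [0, 0, 0]],
    [0, [8, 25, -6], [0, 0, 0]],
    [0, [10, 30, -10], [0, 0, 0]],
    [0, [10, 30, 0], [0, 0, 0]],
    [0, [10, 30, 0], [0, 0, 0]],
  ],
)

```text
t: 5.25
position: [545.5, -116.2, 295.1]
eef_rot: [-0.0, 0.532, 0.847, -0.0]
wrist_force: [0.9, -0.9, -1.6]
grip_width: 35.1
grip_force: 60.5
```

play_rows(
  rows=[
    [0, [9, 26, 0], [0, 0, 0]],
    [0, [6, 20, 0], [0, 0, 0]],
    [0, [3, 10, 0], [0, 0, 0]],
    [0, [0, 0, 0], [-3, -1.7, 0]],
    [0, [0, 0, 0], [-4, -2.3, 0]],
  ],
)

```text
t: 5.67
position: [588.8, -76.4, 291.8]
eef_rot: [0.06, 0.53, 0.845, 0.032]
wrist_force: [0.9, 0.1, -1.0]
grip_width: 35.4
grip_force: 60.9
```

play_rows(
  rows=[
    [0, [0, 0, 0], [-5, -2.8, 0]],
    [0, [0, 0, 0], [-5, -2.9, 0]],
    [0, [0, 0, 0], [-4.5, -2.5, 0]],
    [0, [0, 0, 0], [-3.4, -2, 0]],
    [0, [0, 0, 0], [0, 0, 0]],
  ],
)

```text
t: 6.08
position: [584.5, -76.9, 293.3]
eef_rot: [0.219, 0.516, 0.82, 0.117]
wrist_force: [0.1, 0.6, -1.8]
grip_width: 35.4
grip_force: 60.9
```

```bash
python3 plan.py
python3 - <<'E'
from h import *
im,d,K,V=grab('wrist'); np.savez('w3',im=im,d=d,K=K,V=V); 
im2,d2,K2,V2=grab('top'); np.savez('t3',im=im2,d=d2,K=K2,V=V2)
cv2.imwrite('pics/w3.png',np.hstack([cv2.resize(im,(460,345)),cv2.resize(im2[60:210,230:378],(340,345))])[...,::-1])
c=(V@np.array([667.5,-83,135,1]))[:3]; print('expect px',K@np.array([c[0],-c[1],-c[2]])/-c[2])
E
```

```text
t 6.0833 pos [584.5 -76.9 293.3] q [-0.15 -0.3  -0.16  1.21  0.04  0.98] F [ 0.1  0.6 -1.8] w 35.388610132410726
turn deg tool [-0.1 -0.1  0. ] target [588.  -77.4 279.5] shift now [ 1.5 -3.3 13.8]
expect px [280.98592929 184.28219364   1.        ]
```

View pics/w3.png

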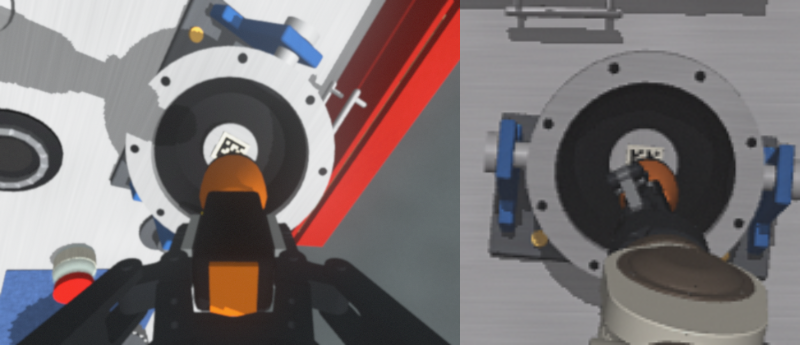

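The left wrist view shows the plate at about (233,147) in the half-size picture, partly behind the orange head, with the flange ring well visible. The top view shows the head over the plate. I'll refine the plane and the ring centre from this near view.

Run:
```python
from h import *
P=np.array([667.5,-83,135]); n=np.array([-.482,.034,.876]); n/=np.linalg.norm(n)
for nm in('w3','t3','top'):
    f=np.load(nm+'.npz'); im,d,K,V=f['im'],f['d'],f['K'],f['V']
    vv,uu=np.mgrid[0:420,0:560]; A=pts(d,K,V,np.c_[uu.ravel(),vv.ravel()]).reshape(420,560,3); g=im.max(-1)
    sat=im.max(-1).astype(int)-im.min(-1)
    nn=n.copy(); M=P+40*nn
    for it in range(4):
        rel=A-M; h=rel@nn; rad=np.linalg.norm(rel-h[...,None]*nn,axis=-1)
        sel=(rad>90)&(rad<112)&(abs(h)<6)&(d>0)&(g>100)&(sat<40)
        q=A[sel]; c=q.mean(0); nn=np.linalg.svd(q-c,full_matrices=False)[2][2]; nn*=np.sign(nn[2])
        M=M+((c-M)@nn)*nn
    # ring centre: area-independent, fit outer & inner edges on plane by circle on contour rays
    ring=((rad>80)&(rad<122)&(abs(h)<5)&(d>0)&(g>100)&(sat<40))
    e1=np.cross([0,1,0],nn); e1/=np.linalg.norm(e1); e2=np.cross(nn,e1)
    rel=A-M; x=rel@e1; y=rel@e2; th=np.degrees(np.arctan2(y,x))
    C=np.linalg.inv(V); out=[];inn=[]
    for t in range(-180,180,5):
        m=ring&(abs(th-t)<2.5)
        if m.sum()>15:
            rr=rad[m]; 
            if rr.max()-rr.min()>22: out.append((t,np.percentile(rr,97))); inn.append((t,np.percentile(rr,3)))
    def fit(o):
        o=np.array(o); t=np.radians(o[:,0]); W=np.c_[o[:,1]*np.cos(t),o[:,1]*np.sin(t)]
        s=np.linalg.lstsq(np.c_[2*W,np.ones(len(W))],(W**2).sum(1),rcond=None)[0]; return s[:2],np.sqrt(s[2]+s[:2]@s[:2])
    for o in(out,inn):
        s,r=fit(o); print(nm,len(o),'n',nn.round(3),'offs',s.round(1),'r',r.round(1),'plate',(M+e1*s[0]+e2*s[1]-40*nn).round(1))
```

```text
w3 58 n [-0.483  0.033  0.875] offs [-1.  -0.6] r 114.0 plate [667.6 -83.6 132.8]
w3 58 n [-0.483  0.033  0.875] offs [-1.1 -0.3] r 87.6 plate [667.5 -83.3 132.8]
t3 60 n [-0.482  0.033  0.875] offs [-0.5  0.3] r 113.8 plate [667.8 -82.7 133.3]
t3 60 n [-0.482  0.033  0.875] offs [-0.8  0.1] r 88.7 plate [667.6 -82.9 133.2]
top 72 n [-0.482  0.033  0.876] offs [-0.7  0.2] r 113.9 plate [667.7 -82.8 133.3]
top 72 n [-0.482  0.033  0.876] offs [-0.4  0.1] r 88.4 plate [667.9 -82.9 133.4]
```

```bash
sed -i 's/667.5,-83,135/667.6,-83.1,133.6/; s/-.482,.034,.876/-.482,.033,.8755/' plan.py; python3 plan.py
```

```text
t 6.1833 pos [586.3 -77.  295.1] q [-0.15 -0.29 -0.15  1.22  0.04  0.98] F [ 0.3 -0.9 -1.7] w 35.54793744937472
turn deg tool [-0.3 -0.1  0. ] target [588.1 -77.7 278.1] shift now [ 2.8 -6.  15.9]
```

play_rows(
  rows=[
    [0, [0.7, -1.5, 3], [0, 0, 0]],
    [0, [0.7, -1.5, 4], [0, 0, 0]],
    [0, [0.7, -1.5, 4], [0, 0, 0]],
    [0, [0.7, -1.5, 3], [0, 0, 0]],
    [0, [0, 0, 1.9], [-0.2, -0.1, 0]],
  ],
)

```text
t: 6.6
position: [589.5, -77.4, 276.8]
eef_rot: [0.219, 0.515, 0.82, 0.117]
wrist_force: [0.5, -0.7, -0.6]
grip_width: 35.7
grip_force: 61.0
```

play_rows(
  rows=[
    [0, [0, 0, 0], [0, 0, 0]],
    [0, [0, 0, 0], [0, 0, 0]],
    [0, [0, 0, 0], [0, 0, 0]],
    [0, [0, 0, 0], [0, 0, 0]],
    [0, [0, 0, 0], [0, 0, 0]],
  ],
)

```text
t: 7.02
position: [589.3, -77.4, 278.5]
eef_rot: [0.22, 0.515, 0.82, 0.118]
wrist_force: [-0.1, -0.8, -1.7]
grip_width: 35.6
grip_force: 61.0
```

```bash
python3 plan.py
python3 - <<'E'
from h import *
im,d,K,V=grab('wrist'); im2,_,_,_=grab('scene'); np.savez('w4',im=im,d=d,K=K,V=V)
cv2.imwrite('pics/w4.png',np.hstack([im[100:400,150:450],cv2.resize(im2[80:260,120:300],(500,500))[100:400]])[...,::-1])
E
```

```text
t 7.0167 pos [589.3 -77.4 278.5] q [-0.15 -0.3  -0.19  1.18  0.04  0.98] F [-0.1 -0.8 -1.7] w 35.5561547651159
turn deg tool [ 0.  0. -0.] target [588.1 -77.7 278.1] shift now [ 0.3 -1.2 -0.2]
```

View pics/w4.png

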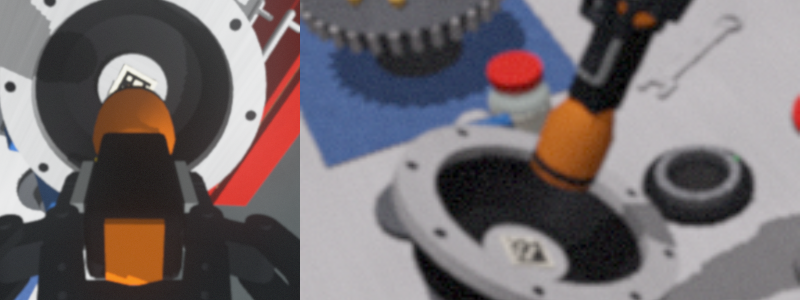

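The reader is aimed at the plate with the head clear of the flange. I'll make a quick check for slip in the hand against the scene view.

Run:
```python
from h import *
s=manip.read_state(); r=R(s['eef_rot']); z=r.apply([0,0,1]); w=s['position']+85*z; print('win pred',w.round(1))
P=np.array([667.6,-83.1,133.6]);print('focus err',(w+80*z-P).round(1))
for nm in('scene','top'):
    im,d,K,V=grab(nm)
    hsv=cv2.cvtColor(im,cv2.COLOR_RGB2HSV)
    def pr(p):
        c=V[:3,:3]@p+V[:3,3]; return np.array([K[0,0]*c[0]/-c[2]+K[0,2],-K[1,1]*c[1]/-c[2]+K[1,2]])
    print(nm,'pred px win',pr(w),'h=40',pr(w-40*z),'h64',pr(w-64*z))
    o=cv2.inRange(hsv,(3,110,60),(22,255,255)); u,v=pr(w-30*z).astype(int); b=np.zeros_like(o); b[v-32:v+32,u-32:u+32]=1
    k,l,st,ce=cv2.connectedComponentsWithStats(o*b); i=1+st[1:,4].argmax(); pp=np.argwhere(l==i)[:,::-1]
    q=pts(d,K,V,pp); q=q[d[pp[:,1],pp[:,0]]>0]; h=(w-q)@z
    rad=q-w; rad-=np.outer(rad@z,z); 
    print(st[i],ce[i],'h range',np.percentile(h,[1,50,99]).round(1))
    # cylinder fit on h in 5..38: circle R=26 in cross-section
    e1=r.apply([1,0,0]);e2=r.apply([0,1,0])
    from scipy.optimize import least_squares
    m=(h>6)&(h<38); X=np.c_[rad@e1,rad@e2][m]; H=h[m]
    f=lambda p:np.hypot(X[:,0]-p[0]-p[2]*(H-20),X[:,1]-p[1]-p[3]*(H-20))-26
    S=least_squares(f,[0,0,0,0],loss='soft_l1'); print('axis offs tool xy',S.x[:2].round(1),'slope deg',np.degrees(S.x[2:]).round(1),'rms',np.sqrt((S.fun**2).mean()),m.sum())
```

```text
win pred [630.3 -80.2 204. ]
focus err [1.2 0.2 0.4]
scene pred px win [213.82304296 176.86278259] h=40 [220.83502343 161.32427725] h64 [225.20056205 151.65027069]
[203 151  30  34 647] [217.70015456 167.25965997] h range [-60.6  35.3  64.8]
axis offs tool xy [ 0.4 -0.2] slope deg [ 0.1 -1. ] rms 1.0550182326153057 292
top pred px win [310.69230578 139.29615877] h=40 [311.40292057 144.39767331] h64 [311.85638042 147.65306853]
[307 129  17  22 165] [316.86666667 137.57575758] h range [ 11.4  46.4 136.5]
axis offs tool xy [ 0.8 -0.7] slope deg [0.8 0.6] rms 0.3296304783524295 46
```

There is no slip: the axis is within 1 mm and 1°. A tiny correction, then I hold for about 2.9 s.

play_rows(
  rows=[
    [0, [0.3, -1, 0], [0, 0, 0]],
    [0, [0, 0, 0], [0, 0, 0]],
    [0, [0, 0, 0], [0, 0, 0]],
    [0, [0, 0, 0], [0, 0, 0]],
    [0, [0, 0, 0], [0, 0, 0]],
  ],
)

```text
t: 7.63
position: [588.3, -77.6, 277.7]
eef_rot: [0.22, 0.515, 0.82, 0.118]
wrist_force: [-0.1, -0.1, -2.3]
grip_width: 35.5
grip_force: 61.0
```

play_rows(
  rows=[
    [0, [0, 0, 0], [0, 0, 0]],
    [0, [0, 0, 0], [0, 0, 0]],
    [0, [0, 0, 0], [0, 0, 0]],
    [0, [0, 0, 0], [0, 0, 0]],
    [0, [0, 0, 0], [0, 0, 0]],
  ],
)

```text
t: 8.05
position: [588.4, -77.6, 277.7]
eef_rot: [0.22, 0.515, 0.82, 0.118]
wrist_force: [0.8, -1.0, -1.1]
grip_width: 35.2
grip_force: 61.0
```

play_rows(
  rows=[
    [0, [0, 0, 0], [0, 0, 0]],
    [0, [0, 0, 0], [0, 0, 0]],
    [0, [0, 0, 0], [0, 0, 0]],
    [0, [0, 0, 0], [0, 0, 0]],
    [0, [0, 0, 0], [0, 0, 0]],
  ],
)

```text
t: 8.47
position: [588.4, -77.6, 277.7]
eef_rot: [0.22, 0.515, 0.82, 0.118]
wrist_force: [0.1, -0.3, -1.5]
grip_width: 35.4
grip_force: 61.0
```

play_rows(
  rows=[
    [0, [0, 0, 0], [0, 0, 0]],
    [0, [0, 0, 0], [0, 0, 0]],
    [0, [0, 0, 0], [0, 0, 0]],
    [0, [0, 0, 0], [0, 0, 0]],
    [0, [0, 0, 0], [0, 0, 0]],
  ],
)

```text
t: 8.88
position: [588.3, -77.5, 277.6]
eef_rot: [0.22, 0.515, 0.82, 0.118]
wrist_force: [-0.2, -0.8, -0.7]
grip_width: 35.5
grip_force: 61.0
```

play_rows(
  rows=[
    [0, [0, 0, 0], [0, 0, 0]],
    [0, [0, 0, 0], [0, 0, 0]],
    [0, [0, 0, 0], [0, 0, 0]],
    [0, [0, 0, 0], [0, 0, 0]],
    [0, [0, 0, 0], [0, 0, 0]],
  ],
)

```text
t: 9.3
position: [588.3, -77.6, 277.7]
eef_rot: [0.22, 0.515, 0.82, 0.118]
wrist_force: [0.2, 0.2, -1.0]
grip_width: 35.4
grip_force: 61.0
```

play_rows(
  rows=[
    [0, [0, 0, 0], [0, 0, 0]],
    [0, [0, 0, 0], [0, 0, 0]],
    [0, [0, 0, 0], [0, 0, 0]],
    [0, [0, 0, 0], [0, 0, 0]],
    [0, [0, 0, 0], [0, 0, 0]],
  ],
)

```text
t: 9.72
position: [588.4, -77.6, 277.7]
eef_rot: [0.22, 0.515, 0.82, 0.118]
wrist_force: [0.7, 0.5, -2.2]
grip_width: 35.5
grip_force: 61.0
```

play_rows(
  rows=[
    [0, [0, 0, 0], [0, 0, 0]],
    [0, [0, 0, 0], [0, 0, 0]],
    [0, [0, 0, 0], [0, 0, 0]],
    [0, [0, 0, 0], [0, 0, 0]],
    [0, [0, 0, 0], [0, 0, 0]],
  ],
)

```text
t: 10.13
position: [588.4, -77.6, 277.7]
eef_rot: [0.22, 0.515, 0.82, 0.118]
wrist_force: [-0.0, -0.3, -1.0]
grip_width: 35.2
grip_force: 61.0
```

```bash
python3 plan.py
```

```text
t 10.1333 pos [588.4 -77.6 277.7] q [-0.15 -0.3  -0.19  1.18  0.04  0.98] F [-0.  -0.3 -1. ] w 35.24330996267123
turn deg tool [-0.  0. -0.] target [588.1 -77.7 278.1] shift now [-0.1 -0.1 -0.5]
```

Held still for about 2.5 s on target. Now I retreat, straighten up and go back over the dock.

play_rows(
  rows=[
    [0, [0, 0, -5], [0, 0, 0]],
    [0, [0, 0, -12], [0, 0, 0]],
    [0, [0, 0, -13], [3, 1.7, 0]],
    [0, [0, 0, 0], [4.5, 2.5, 0]],
    [0, [0, 0, 0], [5, 2.9, 0]],
  ],
)

```text
t: 10.55
position: [572.8, -76.5, 307.9]
eef_rot: [0.112, 0.528, 0.84, 0.06]
wrist_force: [0.3, 0.3, -1.2]
grip_width: 35.6
grip_force: 61.1
```

play_rows(
  rows=[
    [0, [0, 0, 0], [5, 2.9, 0]],
    [0, [0, 0, 0], [4.5, 2.5, 0]],
    [0, [0, 0, 0], [3, 1.8, 0]],
    [0, [-4, -10, 0], [0, 0, 0]],
    [0, [-9, -23, 0], [0, 0, 0]],
  ],
)

```text
t: 10.97
position: [551.6, -101.9, 302.1]
eef_rot: [-0.001, 0.531, 0.847, 0.001]
wrist_force: [-0.8, -1.0, -0.8]
grip_width: 35.4
grip_force: 61.1
```

play_rows(
  rows=[
    [0, [-12, -30, 0], [0, 0, 0]],
    [0, [-12, -30, 0], [0, 0, 0]],
    [0, [-12, -30, 0], [0, 0, 0]],
    [0, [-10, -26, 0], [0, 0, 0]],
    [0, [-6, -16, 0], [0, 0, 0]],
  ],
)

```text
t: 11.38
position: [451.0, -208.3, 305.4]
eef_rot: [0.002, 0.533, 0.846, 0.001]
wrist_force: [0.4, 0.1, -1.0]
grip_width: 35.5
grip_force: 61.2
```

play_rows(
  rows=[
    [0, [-3, -8, 0], [0, 0, 0]],
    [0, [0, 0, 0], [0, 0, 0]],
    [0, [0, 0, 0], [0, 0, 0]],
    [0, [0, 0, 0], [0, 0, 0]],
    [0, [0, 0, 0], [0, 0, 0]],
  ],
)

```text
t: 11.8
position: [448.1, -212.1, 303.6]
eef_rot: [0.0, 0.532, 0.847, 0.001]
wrist_force: [0.1, -0.1, -1.6]
grip_width: 35.4
grip_force: 61.2
```

```bash
cat > dock.py <<'E'
from h import *
s=manip.read_state(); r=R(s['eef_rot']); z=r.apply([0,0,1]); ax=np.cross(z,[0,0,-1])
print('t',s['t'],s['position'].round(1),'F',s['wrist_force'].round(1),'turn',np.degrees(r.inv().apply(ax)).round(2),'shift',tool([446.6,-212.7,97]).round(1))
E
python3 dock.py
```

```text
t 11.8 [ 448.1 -212.1  303.6] F [ 0.1 -0.1 -1.6] turn [ 0.11 -0.01 -0.  ] shift [ 1.000e-01 -2.000e+00  2.066e+02]
```

play_rows(
  rows=[
    [0, [0, -1.5, 10], [0.1, 0, 0]],
    [0, [0, 0, 25], [0, 0, 0]],
    [0, [0, 0, 30], [0, 0, 0]],
    [0, [0, 0, 30], [0, 0, 0]],
    [0, [0, 0, 30], [0, 0, 0]],
  ],
)

```text
t: 12.22
position: [446.7, -212.7, 177.1]
eef_rot: [0.0, 0.532, 0.847, 0.0]
wrist_force: [0.9, -0.2, -0.6]
grip_width: 35.4
grip_force: 61.3
```

play_rows(
  rows=[
    [0, [0, 0, 25], [0, 0, 0]],
    [0, [0, 0, 15], [0, 0, 0]],
    [0, [0, 0, 5], [0, 0, 0]],
    [0, [0, 0, 0], [0, 0, 0]],
    [0, [0, 0, 0], [0, 0, 0]],
  ],
)

```text
t: 12.63
position: [446.7, -213.2, 134.4]
eef_rot: [0.0, 0.532, 0.847, 0.0]
wrist_force: [-0.8, 0.0, -1.8]
grip_width: 35.5
grip_force: 61.2
```

play_rows(
  rows=[
    [0, [0, 0, 0], [0, 0, 0]],
    [0, [0, 0, 0], [0, 0, 0]],
    [0, [0, 0, 0], [0, 0, 0]],
    [0, [0, 0, 0], [0, 0, 0]],
    [0, [0, 0, 0], [0, 0, 0]],
  ],
)

```text
t: 13.05
position: [446.3, -213.6, 134.0]
eef_rot: [0.0, 0.532, 0.847, 0.0]
wrist_force: [0.3, 0.5, -1.2]
grip_width: 35.4
grip_force: 61.2
```

```bash
python3 dock.py
```

```text
t 13.05 [ 446.3 -213.6  134. ] F [ 0.3  0.5 -1.2] turn [0.02 0.02 0.  ] shift [ 0.7  0.6 37. ]
```

Lateral error is under 1 mm. I'll go down slowly.

play_rows(
  rows=[
    [0, [0.7, 0.6, 7], [0, 0, 0]],
    [0, [0, 0, 10], [0, 0, 0]],
    [0, [0, 0, 8], [0, 0, 0]],
    [0, [0, 0, 5], [0, 0, 0]],
    [0, [0, 0, 2], [0, 0, 0]],
  ],
)

```text
t: 13.47
position: [445.7, -212.3, 100.0]
eef_rot: [-0.001, 0.532, 0.847, -0.0]
wrist_force: [0.0, 1.0, -1.1]
grip_width: 35.5
grip_force: 61.2
```

play_rows(
  rows=[
    [0, [0, 0, 1], [0, 0, 0]],
    [0, [0, 0, 1], [0, 0, 0]],
    [0, [0, 0, 0], [0, 0, 0]],
    [0, [0, 0, 0], [0, 0, 0]],
    [0, [0, 0, 0], [0, 0, 0]],
  ],
)

```text
t: 13.88
position: [446.6, -212.7, 100.0]
eef_rot: [0.0, 0.532, 0.847, 0.0]
wrist_force: [-0.3, 0.5, -2.2]
grip_width: 35.4
grip_force: 61.2
```

```bash
python3 dock.py
```

```text
t 13.8833 [ 446.6 -212.7  100. ] F [-0.3  0.5 -2.2] turn [ 0.02  0.02 -0.  ] shift [-0.  0.  3.]
```

play_rows(
  rows=[
    [0, [0, 0, 1], [0, 0, 0]],
    [0, [0, 0, 0.5], [0, 0, 0]],
    [0, [0, 0, 0.5], [0, 0, 0]],
    [0, [0, 0, 0], [0, 0, 0]],
    [0, [0, 0, 0], [0, 0, 0]],
  ],
)

```text
t: 14.3
position: [446.4, -212.6, 97.6]
eef_rot: [-0.0, 0.532, 0.847, 0.0]
wrist_force: [0.6, -0.2, -1.1]
grip_width: 35.2
grip_force: 61.2
```

play_rows(
  rows=[
    [0, [0, 0, 0.5], [0, 0, 0]],
    [0, [0, 0, 0.5], [0, 0, 0]],
    [0, [0, 0, 0], [0, 0, 0]],
    [0, [0, 0, 0], [0, 0, 0]],
    [0, [0, 0, 0], [0, 0, 0]],
  ],
)

```text
t: 14.72
position: [446.5, -212.7, 97.0]
eef_rot: [0.0, 0.532, 0.847, 0.0]
wrist_force: [-1.5, 1.2, 5.6]
grip_width: 35.5
grip_force: 61.7
```

Contact is felt (+5.6 N) at the same height as the grasp. I'll release and back straight up.

play_rows(
  rows=[
    [0.5, [0, 0, 0], [0, 0, 0]],
    [0.7, [0, 0, 0], [0, 0, 0]],
    [1, [0, 0, 0], [0, 0, 0]],
    [1, [0, 0, 0], [0, 0, 0]],
    [1, [0, 0, 0], [0, 0, 0]],
  ],
)

```text
t: 15.13
position: [446.4, -212.6, 96.5]
eef_rot: [-0.0, 0.532, 0.847, 0.0]
wrist_force: [-0.0, -0.3, 0.6]
grip_width: 85.6
grip_force: 0.0
```

play_rows(
  rows=[
    [1, [0, 0, 0], [0, 0, 0]],
    [1, [0, 0, 0], [0, 0, 0]],
    [1, [0, 0, 0], [0, 0, 0]],
    [1, [0, 0, -5], [0, 0, 0]],
    [1, [0, 0, -15], [0, 0, 0]],
  ],
)

```text
t: 15.55
position: [445.5, -212.1, 115.2]
eef_rot: [-0.002, 0.532, 0.847, -0.0]
wrist_force: [-0.7, 0.3, -0.3]
grip_width: 85.5
grip_force: 0.0
```

play_rows(
  rows=[
    [1, [0, 0, -25], [0, 0, 0]],
    [1, [0, 0, -30], [0, 0, 0]],
    [1, [0, 0, -30], [0, 0, 0]],
    [1, [0, 0, -25], [0, 0, 0]],
    [1, [0, 0, -10], [0, 0, 0]],
  ],
)

```text
t: 15.97
position: [447.1, -212.9, 240.8]
eef_rot: [0.002, 0.532, 0.847, 0.0]
wrist_force: [-0.4, -0.9, -0.1]
grip_width: 85.6
grip_force: 0.0
```

play_rows(
  rows=[
    [1, [0, 0, 0], [0, 0, 0]],
    [1, [0, 0, 0], [0, 0, 0]],
    [1, [0, 0, 0], [0, 0, 0]],
    [1, [0, 0, 0], [0, 0, 0]],
    [1, [0, 0, 0], [0, 0, 0]],
  ],
)

```text
t: 16.38
position: [446.0, -212.4, 235.3]
eef_rot: [-0.001, 0.532, 0.847, -0.0]
wrist_force: [-0.9, 0.3, -0.3]
grip_width: 85.5
grip_force: 0.0
```

```bash
python3 dock.py
python3 - <<'E'
from h import *
im,d,K,V=grab('wrist'); im2,_,_,_=grab('scene')
cv2.imwrite('pics/w5.png',np.hstack([cv2.resize(im,(400,300)),cv2.resize(im2,(400,300))])[...,::-1])
E
```

```text
t 16.3833 [ 446.  -212.4  235.3] F [-0.9  0.3 -0.3] turn [-0.07 -0.1   0.  ] shift [ -0.8   0.6 138.3]
```

View pics/w5.png

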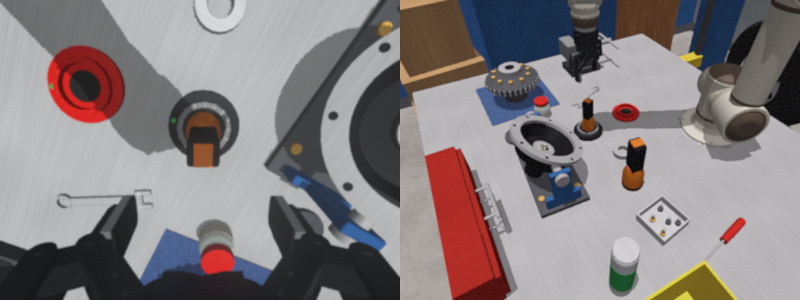

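The reader stands upright and centred in its dock, at (203,150) in the wrist view and (588,120) in the scene view. The gripper is clear and nothing else has moved.

```bash
python3 -c "
from plant import ticket; print(ticket.hand_in())"
```

```text
the job is handed in; nothing more can be done
None
```

The job is done and handed in: I held the reader square to the code plate at about 80 mm for about 2.5 s, then set it down in its black dock and released it, at 16.5 s robot time.

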